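# Try the case lid, draw the bolt if it is caught, and hold the lid open

## Robot

A 7-joint arm with a two-finger parallel gripper is mounted at the origin on a cart in front of the work surface, level with it; the furniture and walls round the work are solid. World frame = base frame: x ahead of the robot, y to its left, z up, the work surface at z = 0. Lengths are in m, angles in rad, forces in N, time in s.
With the tool pointing down it reaches from about 0.35 to 0.9 m from the base axis. Payload 19.9 kg.
Tool frame: the origin (TCP) lies between the finger pads; the fingertips stand bot.tips_ahead ahead of it and the grasp point (between the pads) lies 6 mm ahead of it (bot.tips_ahead is the distance from the TCP to the fingertips, in m); z points along the fingers, y is the line along which they close (so a half turn about z gives the same grasp; the last joint's range is limited). The gripper opens to 94 mm and grips with 3 to 60 N. Pads are 16 mm wide; open, the fingers measure 119 mm over their backs; the gripper's body (75 mm by 177 mm) begins 78 mm behind the grasp point.
Start: joints at [-1.351, 0.417, -0.01, 1.614, 0.005, 1.111, -0.053], TCP at [0.162, 0.604, 0.23] pointing down, gripper open.
Joint ranges: [-2.81, 2.81], [-0.39, 2.02], [-1.27, 1.25], [0.06, 2.57], [-1.19, 4.33], [0.19, 2], [-2.82, 2.82]. Speed limits (rad/s): [1.89, 1.89, 2.39, 2.39, 3.01, 3.01, 3.01].

## Interface

Orientations are given as a rotation vector (axis times angle).
In Python, from plant import bot gives the robot as it stands.
- The arm moves only by the tool advance, called after "Request:" in YAML: its name, and indented under it one key for each argument. Schema: {"type":"object","properties":{"motion":{"type":"object","properties":{"sx":{"type":"array","items":{"type":"number"},"minItems":1,"maxItems":10},"sy":{"type":"array","items":{"type":"number"},"minItems":1,"maxItems":10},"sz":{"type":"array","items":{"type":"number"},"minItems":1,"maxItems":10},"wx":{"type":"array","items":{"type":"number"},"minItems":1,"maxItems":10},"wy":{"type":"array","items":{"type":"number"},"minItems":1,"maxItems":10},"wz":{"type":"array","items":{"type":"number"},"minItems":1,"maxItems":10}},"additionalProperties":false,"required":["sx","sy","sz","wx","wy","wz"]},"aperture":{"type":"number"},"only":{"type":"string"},"quiet":{"type":"boolean"},"lines":{"type":"string"}},"required":["motion"],"additionalProperties":false}. motion is an object with one list for each field, all of the same length, 1 to 10, a row being the entries at one place: sx, sy, sz (the shift in a scale on which 1.0 is 0.75 m), wx, wy, wz (a rotation vector in normalised numbers (1 is pi rad)); each row is the pose to reach, as a shift and turn from the pose commanded when the call began, along the tool's axes at that moment; what a row does not reach only later rows make up. A row lasts 1/8 s, in which the tool goes at most 0.0625 m and 0.188 rad, less where a joint would pass 70% of its speed; a pose out of reach is approached as far as the arm can. aperture is the finger opening in m, set as the call begins (left out keeps the last). The fingers move at their own pace and stop on an object; the grip force is fixed at half the most. Time passes only in rows, so rows that do not move let the fingers close. The tool returns the time, the measured TCP pose, the force, the opening and the grip force at its end. only (a regular expression) keeps the lines of the reply that match it, lines (a string "A,B") keeps lines A to B, and quiet returns only ok. A shift or turn number past 1, either way, is cut back to 1. Input that does not fit is refused with a message, and nothing moves.
- bot.get_obs(): the state, without advancing time (a new reading comes with each control period).
- bot.get_image(name): name is "scene" or "side" or "wrist"; returns a dict with "pixels" (480x640x3 uint8, red, green, blue), "mtx" (3x3 intrinsics, pixels), "R" (3x3) and "t" (3): a world point X has camera coordinates R X + t. Camera axes: x right, y down, z forward; pixel columns grow to the right and rows downward; lengths in m; the calibration is good to about 2 mm. A picture is of the moment at which its call begins. There is no depth.
- bot.sign_off(): hands the job in; it is judged then, once.
The state is a dict: "t": time; "joints": joint angles; "qvel": joint speeds; "effort": joint torques, N m; "eef_pos": TCP position; "ee_rot": TCP orientation; "ft_force": force on the tool from outside, world axes, zero at the start; "wrist_torque": the same for the moment, N m; "opening": finger opening in m; "grip_force": force on a finger pad.
Only numpy, scipy, OpenCV 4.12 (cv2) and the standard library are available. Lean on these libraries where they do the work, as an engineer would, in place of code of your own. Each camera call takes 0.05 s, during which the arm holds its last target. There are 200 camera calls.

## Task

Try the lid of the grey steel case by tugging its handle up a little before touching the bolt. If the lid is caught, slide the round bolt knob in front of it fully to the right end of its slot (as seen from the knob side); if the lid comes freely, leave the bolt alone. Then raise the lid by its handle to about 55 degrees and finish while still holding it there, leaving the things standing around undisturbed.

Things in the scene. Friction and masses are not known exactly. Their poses are not given: they have to be found in the camera images.
- case: Grey steel consumables case, fixed, 180 mm (x) x 210 mm (y) x 102 mm high with the lid shut. Origin: centre of its underside on the bench (z = 0). Its x axis points from the front to the hinged back, y to the left as seen from the front, z up; it stands turned by up to 0.35 rad. On its front is a dark bolt housing, 48 mm deep (x -138 to -90 mm), 140 mm wide, top at z = 85 mm, that hides the bolt.
- lid (a joint): Lid angle in rad: 0 shut, grows as the front edge rises, stop at 1.4. The lid (about 0.3 to 0.7 kg) turns easily about a line along the case's y axis through point lid_hinge, and falls shut when let go. When caught it rises only about 0.03 rad (6 mm at the front edge) and then stops hard; when free it keeps rising.
- lid_hinge (a point): Middle of the lid's hinge line, at (90, 0, 95) mm in the case frame. Does not move.
- lid_handle (a point): Middle of the lid's steel bar handle: a round bar 10 mm thick, 100 mm long between its two end posts, along the case's y axis, its centre 45 mm above the lid's top. With the lid shut it is at (-55, 0, 147) mm in the case frame, that is 145 mm in front of and 52 mm above the hinge line.
- bolt (a joint): Bolt slide in m: 0 with the knob at the left end of its slot, 0.048 with it fully back at the right end (towards the case's -y). It stays where it is put (about 2 N of friction) and may start anywhere from 0 to 0.036; the bolt is hidden, so only a tug shows whether it catches the lid. Fully back it never does.
- bolt_knob (a point): Middle of the bolt's upright black round knob, 17 mm in diameter, 24 mm high (z 89 to 113 mm), its foot 4 mm above the housing. At (-118, 20 - 1000 x bolt, 101) mm in the case frame; the lid's front edge is 26 mm behind its centre.
- bolt_loose: Bystander: rusty hexagon bolt, 27 x 65 x 24 mm, lying to the left of the case.
- nut_loose: Bystander: hexagon nut, 30 x 34 x 16 mm, lying in front and to the left of the case.
- tin: Bystander: the nearer of two round grease tins, 70 mm diameter, 39 mm high, left of the nut and bolt.

How it is judged:
On the way, in this order (a step that is already met when the one before it is completed fails the run):
1. the lid is tugged up (more than 0.012 rad) while the bolt is still where it was found (within 4 mm) (value of joint lid above 0.012 rad and distance of bolt_knob from where it was at the start of the episode below 0.004 m), for 0.1 s.
2. either the lid has come up freely (more than 0.1 rad) with the bolt untouched, or the bolt is fully back (((value of joint lid above 0.1 rad and distance of bolt_knob from where it was at the start of the episode below 0.004 m) or value of joint bolt above 0.045 m)), for 0.1 s.
At the end, for the whole second after the job is handed in: The lid is held still between 0.7 and 1.2 rad by the fingers touching it (more than 1 N); the bolt is either where it was found (within 4 mm, lid was free) or, if it caught the lid, drawn fully back (beyond 45 mm, by more than 20 mm) (value of joint lid between 0.7 and 1.2 rad and velocity of joint lid between -0.1 and 0.1 rad/s and contact force between the fingers and lid above 1 N and (distance of bolt_knob from where it was at the start of the episode below 0.004 m or (value of joint bolt above 0.045 m and distance of bolt_knob from where it was at the start of the episode above 0.02 m))); the arm keeps its last pose, push and grip.
It fails at once if the lid is forced past a bolt that still catches it (value of joint lid above 0.1 rad and value of joint bolt below 0.02 m).
It fails at once if the loose bolt, the loose nut or the near grease tin is moved by more than 3 cm (distance of any of bolt_loose, nut_loose, tin from where it was at the start of the episode above 0.03 m).
It also fails if it takes over 58 s, if anything falls off the work surface, if the arm or the gripper's body presses on something with over 40 N, if the wrist force passes 120 N, or if a joint passes its speed limit or range.

## Working session

There is one attempt and no reset: what is moved stays moved. The work goes in short steps, Python scripts to look and compute and a tool call to move; the robot and the scene stay as the last step left them, time stands still between calls to the robot, and variables do not carry over. Pictures are saved under pics/ and viewed, at most 10 in all, crops included, and the job is handed in when it is done.

```bash
ls; mkdir -p pics; python3 - <<'E'
from plant import bot
import cv2,numpy as np
o=bot.get_obs(); print({k:np.round(v,3) for k,v in o.items()}, bot.tips_ahead)
for n in ("scene","side"):
    im=bot.get_image(n); cv2.imwrite(f"pics/{n}0.png",im["pixels"][...,::-1]); print(n,im["mtx"].round(1).tolist(),im["R"].round(3).tolist(),im["t"].round(3).tolist(), (-im["R"].T@im["t"]).round(3))
E
```

```text
pics
plant.py
{'t': np.float64(0.0), 'joints': array([-1.35 ,  0.418, -0.01 ,  1.614,  0.005,  1.111, -0.053]), 'qvel': array([ 0.001, -0.002, -0.001, -0.001,  0.   , -0.001, -0.   ]), 'effort': array([-0.0000e+00, -8.5125e+01,  6.3900e-01, -4.2600e+01, -4.9000e-02,
        1.9000e-02,  0.0000e+00]), 'eef_pos': array([0.162, 0.603, 0.23 ]), 'ee_rot': array([-4.100e-01, -3.115e+00,  2.000e-03]), 'ft_force': array([ 0.058,  0.005, -0.086]), 'wrist_torque': array([ 0.003,  0.027, -0.01 ]), 'grip_force': np.float64(0.0), 'opening': np.float64(0.094)} 0.025
scene [[546.5, 0.0, 315.3], [0.0, 546.5, 230.2], [0.0, 0.0, 1.0]] [[0.436, -0.9, 0.019], [-0.649, -0.329, -0.686], [0.623, 0.287, -0.727]] [-0.336, 0.382, 0.635] [-0.001 -0.359  0.73 ]
side [[468.2, 0.0, 317.0], [0.0, 468.2, 243.2], [0.0, 0.0, 1.0]] [[1.0, 0.026, 0.009], [0.022, -0.549, -0.836], [-0.017, 0.836, -0.549]] [-0.513, 0.013, 1.032] [ 0.53  -0.842  0.582]
```

View pics/scene0.png

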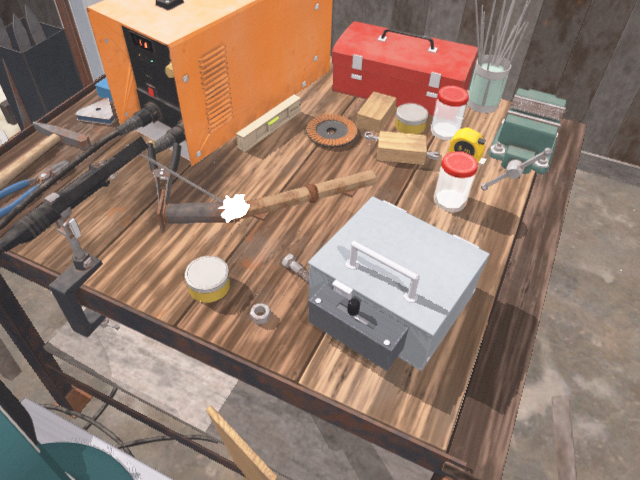

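View pics/side0.png

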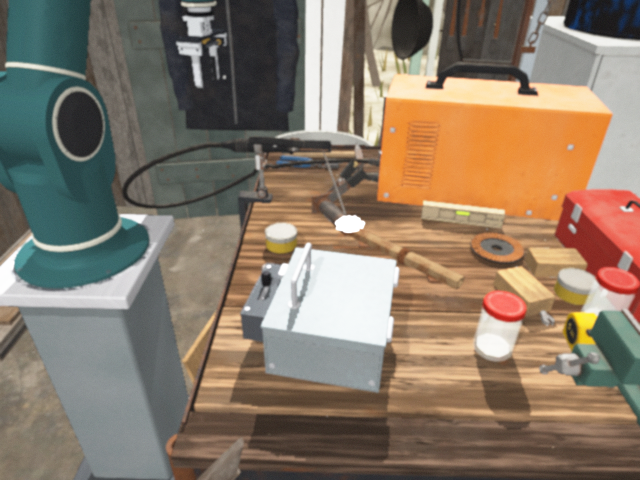

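The scene view shows the grey case with its lid top around (400,265), the handle bar from (352,248) to (416,278) and the knob at (353,306). The nut is at (260,314), the loose bolt at (295,268) and the tin at (207,278). In the side view the handle is near (301,272) and the knob at (266,279).

```bash
cat > h.py <<'E'
import numpy as np,cv2
from plant import bot
def cast(im,px,z):
    px=np.atleast_2d(px).astype(float); d=np.c_[px,np.ones(len(px))]@np.linalg.inv(im["mtx"]).T@im["R"]
    c=-im["R"].T@im["t"]; return c+d*((z-c[2])/d[:,2])[:,None]
def tri(ims,pxs):
    P=[i["mtx"]@np.c_[i["R"],i["t"]] for i in ims]
    X=cv2.triangulatePoints(P[0],P[1],np.float64(pxs[0]).reshape(2,1),np.float64(pxs[1]).reshape(2,1)).ravel(); return X[:3]/X[3]
def proj(im,X):
    x=np.atleast_2d(X)@im["R"].T+im["t"]; x=x@im["mtx"].T; return x[:,:2]/x[:,2:]
E
python3 - <<'E'
from h import *
S=bot.get_image("scene");D=bot.get_image("side")
for im,pts in((S,[(400,225),(440,270),(350,275),(395,262),(450,310),(330,320),(353,303)]),(D,[(350,290),(330,350),(300,275),(266,280)])):
    print([im["pixels"][y,x].tolist() for x,y in pts])
def big(im,seed,tol=10):
    m=np.zeros((482,642),np.uint8); g=cv2.GaussianBlur(im["pixels"],(3,3),0)
    cv2.floodFill(g,m,seed,0,(tol,)*3,(tol,)*3,cv2.FLOODFILL_MASK_ONLY|cv2.FLOODFILL_FIXED_RANGE|(255<<8))
    return m[1:-1,1:-1]
for n,im,s in(("scene",S,(400,225)),("side",D,(350,290))):
    m=big(im,s,22); m=cv2.morphologyEx(m,cv2.MORPH_OPEN,np.ones((5,5)))
    c=max(cv2.findContours(m,0,2)[0],key=cv2.contourArea); h=cv2.convexHull(c)
    q=cv2.approxPolyDP(h,8,True)[:,0]; print(n,q.tolist())
    w=cast(im,h[:,0],.102); r=cv2.minAreaRect((w[:,:2]*1000).astype(np.float32)); print(r); print(cast(im,q,.102).round(4).tolist())
# knob: dark pixels
for im,(x0,x1,y0,y1) in((S,(335,372,285,322)),(D,(255,280,265,297))):
    g=im["pixels"][y0:y1,x0:x1].max(2); m=(g<40).astype(np.uint8); n,l,st,ce=cv2.connectedComponentsWithStats(m)
    print([(st[i].tolist(),(ce[i]+[x0,y0]).round(1).tolist()) for i in range(1,n) if st[i,4]>20])
a=np.hstack([cv2.resize(S["pixels"][190:370,290:500],None,fx=2,fy=2),cv2.resize(D["pixels"][220:400,230:410],None,fx=2,fy=2)])
cv2.imwrite("pics/crop.png",a[...,::-1])
E
```

```text
[[220, 222, 228], [222, 224, 228], [220, 220, 227], [225, 224, 229], [180, 183, 188], [84, 81, 86], [56, 53, 57]]
[[244, 247, 248], [146, 153, 154], [223, 229, 231], [32, 31, 32]]
scene [[371, 198], [485, 252], [434, 332], [311, 263]]
((543.4205322265625, -249.543212890625), (210.1721649169922, 187.5633087158203), 79.79624938964844)
[[0.6462, -0.1622, 0.102], [0.6135, -0.3638, 0.102], [0.4395, -0.3368, 0.102], [0.4735, -0.1349, 0.102]]
side [[312, 251], [394, 261], [384, 343], [294, 330]]
((565.6097412109375, -251.49514770507812), (210.0015869140625, 156.45863342285156), 79.74190521240234)
[[0.5068, -0.1374, 0.102], [0.653, -0.163, 0.102], [0.6166, -0.3641, 0.102], [0.4878, -0.3426, 0.102]]
[]
[([8, 10, 7, 10, 61], [266.1, 279.9])]
```

View pics/crop.png

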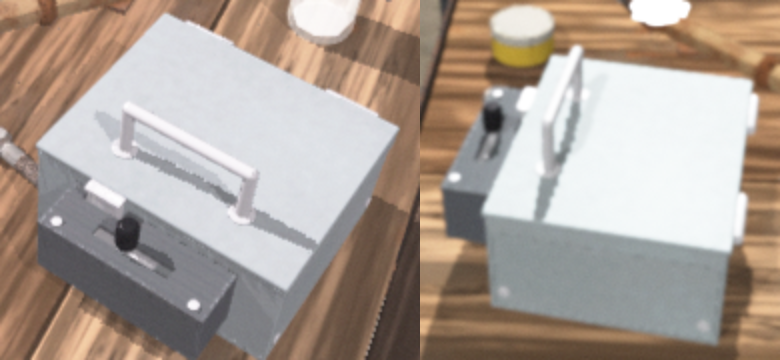

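The crop shows the bar clearly. Its ends are at about (353,243) and (415,277) in the scene view, and (307,245) and (294,282) in the side view. The knob is at (353,307) in the scene view and (266,280) in the side view, towards the left of its slot.

```bash
python3 - <<'E'
from h import *
from scipy.spatial.transform import Rotation as Ro
S=bot.get_image("scene");D=bot.get_image("side")
A=tri((S,D),((353.5,243),(307.5,245)));B=tri((S,D),((415,277.5),(294,282.5)));K=tri((S,D),((353.3,306.5),(266.1,280)))
print(A,B,(A+B)/2,np.arctan2(-(A-B)[0],(A-B)[1]),K)
yaw=-.161;R=Ro.from_euler('z',yaw).as_matrix()
c=np.array([.5435,-.249,0])
print("case frame",[((X-c)@R).round(4) for X in (A,B,K)])
for n,X in (("c",[0,0,0]),("hnd",[-.055,0,.147]),("hinge",[.09,0,.095])): print(n,c+R@X)
for im in(S,D): print(proj(im,c+np.array([[-.055,.05,.147],[-.055,-.05,.147],[-.118,.02,.101],[-.09,.105,.102],[.09,.105,.102],[.09,-.105,.102],[-.09,-.105,.102]])@R.T).round(1).tolist())
print(Ro.from_rotvec(bot.get_obs()["ee_rot"]).as_matrix().round(3))
E
```

```bash
cat > rel.py <<'E'
import sys; from h import *
from scipy.spatial.transform import Rotation as Ro
YAW=-.163; C=np.array([.5455,-.2475,0]); RC=Ro.from_euler('z',YAW).as_matrix()
def base(): return np.c_[RC@[0,1,0],RC@[1,0,0],[0,0,-1]]   # tool closing along case x, pointing down
def rel(pos_case=None,Rt=None,world=None):
    o=bot.get_obs(); R=Ro.from_rotvec(o["ee_rot"]).as_matrix()
    p=np.array(world) if world is not None else C+RC@pos_case
    Rt=base() if Rt is None else Rt
    print("rel",(R.T@(p-o["eef_pos"])).round(4),Ro.from_matrix(R.T@Rt).as_rotvec().round(3),"now(case)",((o["eef_pos"]-C)@RC).round(4))
E
python3 - <<'E'
from rel import *
rel(world=[.43,.2,.28]); rel([-.055,0,.25])
E
```

```text
rel [-0.3636 -0.3204 -0.0496] [-0.     0.     1.472] now(case) [-0.5168  0.7775  0.2302]
rel [-0.5362 -0.7282 -0.0194] [-0.     0.     1.472] now(case) [-0.5168  0.7775  0.2302]
```

Units first: shifts go in shares of 0.75 m and turns go in shares of pi rad. So -0.36 m / 0.75 = -0.48, -0.34 m / 0.75 = -0.4533, 1 rad / 3.1416 = 0.3183.

Request:
advance:
  motion: {"sx": [-0.0667,-0.1333,-0.2,-0.2667,-0.3333,-0.4,-0.4533,-0.48],"sy": [-0.04,-0.0933,-0.1333,-0.1867,-0.24,-0.2933,-0.36,-0.4267],"sz": [-0.04,-0.0667,-0.0667,-0.0667,-0.0667,-0.0667,-0.0667,-0.0667],"wx": [0,0,0,0,0,0,0,0],"wy": [0,0,0,0,0,0,0,0],"wz": [0.0477,0.0955,0.1432,0.191,0.2228,0.2546,0.2865,0.3183]}
  aperture: 0.05

```text
t: 1.3
eef_pos: [0.4276, 0.1993, 0.2805]
ee_rot: [1.858, 2.533, 0.0]
ft_force: [0.2, -0.3, 1.0]
opening: 0.0498
grip_force: 0.0
```

```bash
python3 - <<'E'
from rel import *
rel([-.055,0,.23])
E
```

```text
rel [-0.4368 -0.0708  0.0506] [0.    0.    0.468] now(case) [-0.1889  0.4218  0.2805]
```

To row units: -0.437 m / 0.75 = -0.5827, -0.42 m / 0.75 = -0.56, 0.468 rad / 3.1416 = 0.149.

Request:
advance:
  motion: {"sx": [-0.08,-0.16,-0.24,-0.32,-0.4,-0.48,-0.56,-0.5827,-0.5827],"sy": [-0.0133,-0.0267,-0.04,-0.0533,-0.0667,-0.08,-0.0933,-0.0947,-0.0947],"sz": [0,0,0,0,0,0.0133,0.04,0.0667,0.0667],"wx": [0,0,0,0,0,0,0,0,0],"wy": [0,0,0,0,0,0,0,0,0],"wz": [0.0255,0.0509,0.0764,0.1019,0.1273,0.149,0.149,0.149,0.149]}

```text
t: 2.42
eef_pos: [0.491, -0.2375, 0.2293]
ee_rot: [-2.392, -2.034, 0.004]
ft_force: [1.1, 1.1, 0.7]
opening: 0.0503
grip_force: 0.0
```

```bash
python3 - <<'E'
from rel import *
rel([-.055,0,.153])
W=bot.get_image("wrist"); cv2.imwrite("pics/w1.png",W["pixels"][...,::-1])
print(proj(W,C+np.array([[-.055,.05,.147],[-.055,-.05,.147],[-.118,.01,.113]])@RC.T).round(1).tolist())
E
```

```text
rel [-0.0009  0.0006  0.0763] [-0.003  0.001  0.002] now(case) [-0.0554  0.001   0.2293]
[[325.8, 187.4], [325.6, 313.8], [250.3, 229.1]]
```

View pics/w1.png

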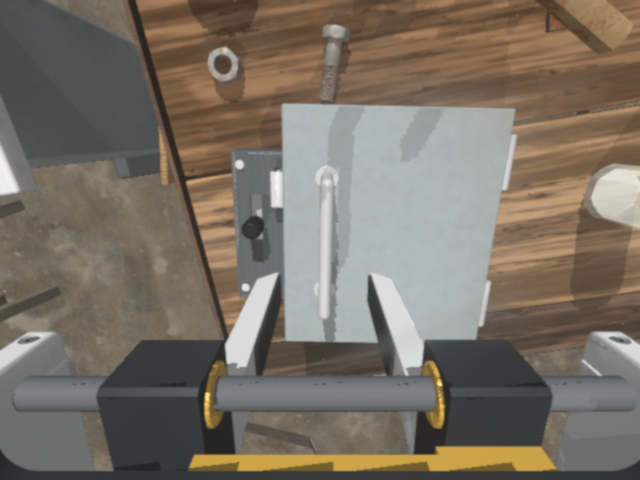

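The wrist view shows the bar from (327,180) to (324,316), within a pixel or two sideways of the predicted position. The knob is at (252,227), near bolt ≈ 0.01. The bar lies between the open fingers, so I'll descend and grip.

To row units: 0.076 m / 0.75 = 0.1013, 0.07 m / 0.75 = 0.0933.

Request:
advance:
  motion: {"sx": [-0.0013,-0.0013,-0.0013,-0.0013],"sy": [0.0013,0.0013,0.0013,0.0013],"sz": [0.04,0.0733,0.0933,0.1013],"wx": [0,0,0,0],"wy": [0,0,0,0],"wz": [0,0,0,0]}

```text
t: 2.98
eef_pos: [0.493, -0.2369, 0.1546]
ee_rot: [2.39, 2.039, 0.001]
ft_force: [0.8, 0.1, 0.6]
opening: 0.05
grip_force: 0.0
```

Request:
advance:
  motion: {"sx": [0,0,0,0,0,0],"sy": [0,0,0,0,0,0],"sz": [0,0,0,0,0,0],"wx": [0,0,0,0,0,0],"wy": [0,0,0,0,0,0],"wz": [0,0,0,0,0,0]}
  aperture: 0

```text
t: 3.72
eef_pos: [0.4919, -0.2375, 0.1546]
ee_rot: [-2.39, -2.036, 0.001]
ft_force: [-8.6, 3.5, 8.0]
opening: 0.0087
grip_force: 30.0
```

To row units: -0.003 m / 0.75 = -0.004, -0.002 m / 0.75 = -0.0027.

Request:
advance:
  motion: {"sx": [0,0,0,0,0],"sy": [0,0,0,0,0],"sz": [-0.0013,-0.0027,-0.004,-0.004,-0.004],"wx": [0,0,0,0,0],"wy": [0,0,0,0,0],"wz": [0,0,0,0,0]}

```text
t: 4.35
eef_pos: [0.4928, -0.2377, 0.1575]
ee_rot: [2.391, 2.038, -0.0]
ft_force: [-1.1, -0.2, -3.8]
opening: 0.0091
grip_force: 30.0
```

Request:
advance:
  motion: {"sx": [0,0,0],"sy": [0,0,0],"sz": [-0.0013,-0.0027,-0.0027],"wx": [0,0,0],"wy": [0,0,0],"wz": [0,0,0]}

```text
t: 4.72
eef_pos: [0.4933, -0.2377, 0.1592]
ee_rot: [2.39, 2.037, 0.0]
ft_force: [7.5, -5.2, -15.3]
opening: 0.0089
grip_force: 30.0
```

To row units: -0.002 m / 0.75 = -0.0027, -0.001 m / 0.75 = -0.0013.

Request:
advance:
  motion: {"sx": [0,0,0],"sy": [0,0,0],"sz": [-0.0013,-0.0027,-0.0027],"wx": [0,0,0],"wy": [0,0,0],"wz": [0,0,0]}

```text
t: 5.1
eef_pos: [0.4934, -0.2373, 0.1603]
ee_rot: [2.389, 2.038, -0.001]
ft_force: [14.6, -7.0, -36.4]
opening: 0.0088
grip_force: 30.0
```

```bash
python3 - <<'E'
from rel import *
o=bot.get_obs(); print(o["ft_force"],o["eef_pos"])
E
```

```text
[ 14.61095997  -6.9865885  -36.40273137] [ 0.49336421 -0.23733792  0.16026695]
```

The force climbed to 36 N with almost no further travel, so the lid is caught. I'll lower it, release, and go to the bolt.

To row units: 0.007 m / 0.75 = 0.0093, 0.006 m / 0.75 = 0.008.

Request:
advance:
  motion: {"sx": [0,0,0],"sy": [0,0,0],"sz": [0.004,0.008,0.0093],"wx": [0,0,0],"wy": [0,0,0],"wz": [0,0,0]}

```text
t: 5.48
eef_pos: [0.492, -0.2373, 0.1551]
ee_rot: [-2.389, -2.036, -0.0]
ft_force: [-14.7, 8.6, 29.6]
opening: 0.0092
grip_force: 30.0
```

Request:
advance:
  motion: {"sx": [0,0,0,0,0,0],"sy": [0,0,0,0,0,0],"sz": [0,0,0,-0.0267,-0.0667,-0.0933],"wx": [0,0,0,0,0,0],"wy": [0,0,0,0,0,0],"wz": [0,0,0,0,0,0]}
  aperture: 0.05

```text
t: 6.22
eef_pos: [0.493, -0.2378, 0.2257]
ee_rot: [2.39, 2.037, 0.001]
ft_force: [-1.2, -0.5, 0.2]
opening: 0.0501
grip_force: 0.0
```

```bash
python3 - <<'E'
from rel import *
o=bot.get_obs(); print(o["ft_force"])
rel([-.122,.036,.23]);rel([-.122,.036,.121])
W=bot.get_image("wrist"); g=W["pixels"][190:260,225:275].max(2); n,l,st,ce=cv2.connectedComponentsWithStats((g<45).astype(np.uint8))
for i in range(1,n):
    if st[i,4]>60: print(st[i],ce[i]+[225,190],(cast(W,ce[i]+[225,190],.108)-C)@RC)
E
```

```text
[-1.22898941 -0.46369053  0.21983216]
rel [ 0.0352 -0.0685 -0.0044] [0.001 0.    0.004] now(case) [-0.0534  0.001   0.2257]
rel [ 0.0353 -0.0686  0.1046] [0.001 0.    0.004] now(case) [-0.0534  0.001   0.2257]
```

To row units: -0.0685 m / 0.75 = -0.0913, -0.035 m / 0.75 = -0.0467.

Request:
advance:
  motion: {"sx": [0.024,0.0467,0.0467,0.0467,0.0467],"sy": [-0.0467,-0.0913,-0.0913,-0.0913,-0.0913],"sz": [0,0,0.0133,0.04,0.04],"wx": [0,0,0,0,0],"wy": [0,0,0,0,0],"wz": [0,0,0,0,0]}
  aperture: 0

```text
t: 6.9
eef_pos: [0.4304, -0.1924, 0.1935]
ee_rot: [-2.39, -2.037, 0.003]
ft_force: [0.8, 0.3, -0.1]
opening: 0.0037
grip_force: 0.0
```

```bash
python3 - <<'E'
from rel import *
rel([-.122,.036,.121])
W=bot.get_image("wrist"); cv2.imwrite("pics/w2.png",W["pixels"][...,::-1])
E
```

```text
rel [0.0003 0.0007 0.0725] [-0.002  0.001  0.004] now(case) [-0.1225  0.0357  0.1935]
```

View pics/w2.png

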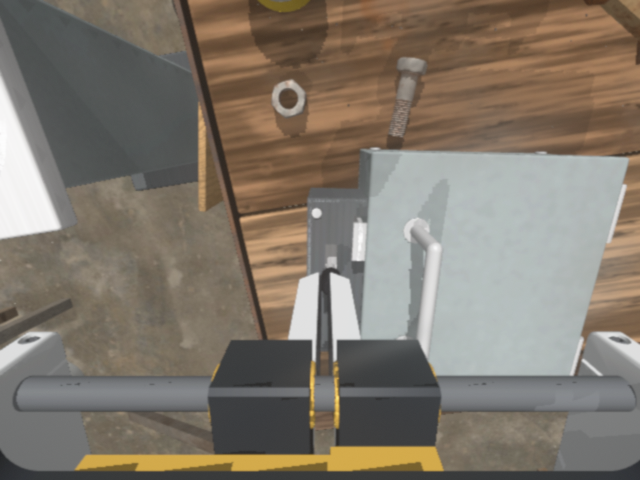

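The wrist view shows the closed fingertips at (325,275), just covering the knob. The white keeper at (360,240) is clear to the right of the fingers. I'll descend a few mm further to the left, watching the force.

To row units: 0.06 m / 0.75 = 0.08, 0.055 m / 0.75 = 0.0733.

Request:
advance:
  motion: {"sx": [0.004,0.004,0.004,0.004],"sy": [0,0,0,0],"sz": [0.0267,0.0533,0.0733,0.08],"wx": [0,0,0,0],"wy": [0,0,0,0],"wz": [0,0,0,0]}

```text
t: 7.45
eef_pos: [0.4311, -0.1895, 0.1341]
ee_rot: [-2.391, -2.038, 0.001]
ft_force: [-0.1, 0.3, -0.1]
opening: 0.0004
grip_force: 0.0
```

Request:
advance:
  motion: {"sx": [0,0,0],"sy": [0,0,0],"sz": [0.008,0.016,0.016],"wx": [0,0,0],"wy": [0,0,0],"wz": [0,0,0]}

```text
t: 7.82
eef_pos: [0.431, -0.1893, 0.1223]
ee_rot: [-2.391, -2.038, 0.0]
ft_force: [-0.2, 0.1, -0.1]
opening: 0.0002
grip_force: 0.0
```

```bash
python3 - <<'E'
from rel import *
rel([-.122,-.0115,.121])
S=bot.get_image("scene"); cv2.imwrite("pics/s2.png",cv2.resize(S["pixels"][200:360,270:470],None,fx=3,fy=3)[...,::-1])
E
```

```text
rel [-0.0504  0.0002  0.0013] [-0.     0.     0.004] now(case) [-0.1224  0.0389  0.1223]
```

View pics/s2.png

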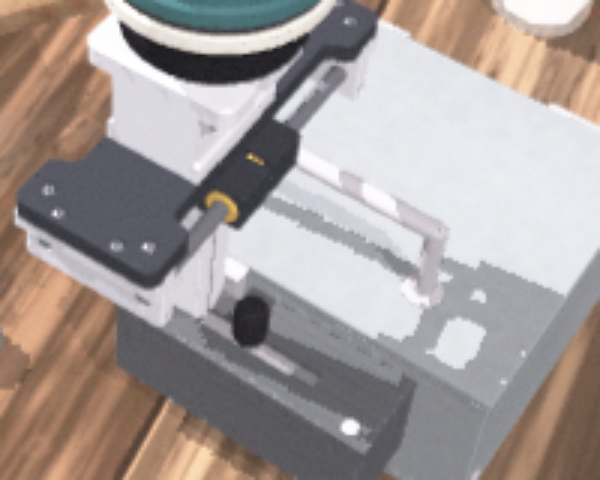

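The scene crop shows the closed fingers, at about (205,280) in the crop, left of the untouched knob at (250,320). I'll push right.

To row units: -0.046 m / 0.75 = -0.0613, -0.04 m / 0.75 = -0.0533.

Request:
advance:
  motion: {"sx": [-0.0107,-0.0213,-0.032,-0.0427,-0.0533,-0.0613,-0.0613],"sy": [0,0,0,0,0,0,0],"sz": [0.0013,0.0013,0.0013,0.0013,0.0013,0.0013,0.0013],"wx": [0,0,0,0,0,0,0],"wy": [0,0,0,0,0,0,0],"wz": [0,0,0,0,0,0,0]}

```text
t: 8.75
eef_pos: [0.4237, -0.2345, 0.1214]
ee_rot: [-2.39, -2.037, -0.001]
ft_force: [-1.1, 5.1, 2.6]
opening: 0.0003
grip_force: 2.3
```

Request:
advance:
  motion: {"sx": [-0.0027,-0.0053,-0.0053],"sy": [0,0,0],"sz": [0,0,0],"wx": [0,0,0],"wy": [0,0,0],"wz": [0,0,0]}

```text
t: 9.12
eef_pos: [0.4236, -0.2357, 0.1213]
ee_rot: [-2.385, -2.038, -0.004]
ft_force: [-1.3, 23.4, 13.6]
opening: 0.0005
grip_force: 11.9
```

```bash
python3 - <<'E'
from rel import *
rel([-.122,-.0115,.121])
S=bot.get_image("scene"); cv2.imwrite("pics/s3.png",cv2.resize(S["pixels"][200:360,270:470],None,fx=3,fy=3)[...,::-1])
E
```

```text
rel [-0.0034  0.0002  0.0003] [-0.002 -0.005  0.006] now(case) [-0.1222 -0.0081  0.1213]
```

To row units: -0.002 m / 0.75 = -0.0027.

Request:
advance:
  motion: {"sx": [-0.0027,-0.0027],"sy": [0,0],"sz": [0,0],"wx": [0,0],"wy": [0,0],"wz": [0,0]}

```text
t: 9.43
eef_pos: [0.4235, -0.2362, 0.1213]
ee_rot: [-2.383, -2.038, -0.006]
ft_force: [-0.5, 34.1, 18.6]
opening: 0.0003
grip_force: 16.8
```

Request:
advance:
  motion: {"sx": [0.008,0.0187,0.0187,0.0187,0.0187,0.0187],"sy": [0,0,0,0.0267,0.0667,0.088],"sz": [0,0,-0.0267,-0.0933,-0.1467,-0.1467],"wx": [0,0,0,0,0,0],"wy": [0,0,0,0,0,0],"wz": [0,0,0,0,0,0]}

```text
t: 10.18
eef_pos: [0.4927, -0.2379, 0.2341]
ee_rot: [2.387, 2.036, 0.004]
ft_force: [-0.8, 1.4, -0.0]
opening: 0.0005
grip_force: 0.0
```

```bash
python3 - <<'E'
from rel import *
rel([-.0545,0,.153])
S=bot.get_image("scene");W=bot.get_image("wrist")
for im in (S,W): print(proj(im,C+RC@[-.118,-.028,.101]).round(1))
cv2.imwrite("pics/s3.png",np.hstack([cv2.resize(S["pixels"][220:360,300:430],None,fx=3,fy=3),cv2.resize(W["pixels"][100:380,180:420],None,fx=1.5,fy=1.5)])[...,::-1])
E
```

```text
rel [-0.0008 -0.0012  0.0811] [0.005 0.001 0.005] now(case) [-0.0537  0.0009  0.2341]
[[374.2 318.3]]
[[253.2 265.4]]
```

View pics/s3.png

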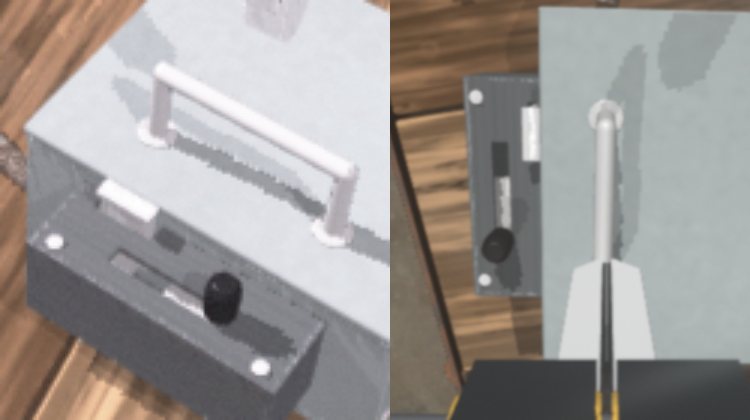

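The knob is now at scene pixel (374,319), against (374.2,318.3) predicted for fully back. I'll regrip the handle.

To row units: 0.081 m / 0.75 = 0.108, 0.075 m / 0.75 = 0.1.

Request:
advance:
  motion: {"sx": [0,0,0,-0.0013,-0.0013,-0.0013,-0.0013,-0.0013],"sy": [0,0,0,-0.0013,-0.0013,-0.0013,-0.0013,-0.0013],"sz": [0,0,0,0.04,0.08,0.1,0.108,0.108],"wx": [0,0,0,0,0,0,0,0],"wy": [0,0,0,0,0,0,0,0],"wz": [0,0,0,0,0,0,0,0]}
  aperture: 0.05

```text
t: 11.28
eef_pos: [0.4893, -0.2382, 0.1509]
ee_rot: [2.391, 2.038, 0.0]
ft_force: [0.0, -0.0, 1.1]
opening: 0.05
grip_force: 0.0
```

Request:
advance:
  motion: {"sx": [0,0,0,0,0],"sy": [0,0,0,0,0],"sz": [0,0,0,0,0],"wx": [0,0,0,0,0],"wy": [0,0,0,0,0],"wz": [0,0,0,0,0]}
  aperture: 0

```text
t: 11.9
eef_pos: [0.4916, -0.2384, 0.1512]
ee_rot: [2.387, 2.036, 0.003]
ft_force: [17.0, -4.9, -9.4]
opening: 0.0093
grip_force: 30.0
```

```bash
python3 - <<'E'
import numpy as np
# tool shift along arc: tool y = case x, tool z = down
for th in np.linspace(.1,.96,10):
    c,s=np.cos(th),np.sin(th); x=-.145*c+.052*s; z=.145*s+.052*c; print(th.round(2),"ty",round(x+.145,4),"tz",round(-(z-.052),4))
E
```

```text
0.1 ty 0.0059 tz -0.0142
0.2 ty 0.0129 tz -0.0272
0.29 ty 0.021 tz -0.0394
0.39 ty 0.0303 tz -0.0508
0.48 ty 0.0406 tz -0.0613
0.58 ty 0.0519 tz -0.0708
0.67 ty 0.0641 tz -0.0791
0.77 ty 0.0769 tz -0.0862
0.86 ty 0.0904 tz -0.0921
0.96 ty 0.1044 tz -0.0966
```

To row units: -0.027 m / 0.75 = -0.036, 0.002 m / 0.75 = 0.0027.

Request:
advance:
  motion: {"sx": [0,0,0,0,0,0],"sy": [0.0027,0.004,0.0067,0.0107,0.0147,0.02],"sz": [0,-0.004,-0.0107,-0.0187,-0.028,-0.036],"wx": [0,0,0,0,0,0],"wy": [0,0,0,0,0,0],"wz": [0,0,0,0,0,0]}

```text
t: 12.65
eef_pos: [0.5037, -0.2406, 0.1777]
ee_rot: [-2.391, -2.038, 0.001]
ft_force: [-0.4, -1.7, -4.2]
opening: 0.0087
grip_force: 30.0
```

```bash
python3 - <<'E'
from rel import *
o=bot.get_obs(); print(o["ft_force"].round(1)); rel([-.055+.0406,0,.153+.0613])
E
```

```text
[-0.4 -1.7 -4.2]
rel [-0.0002  0.0279 -0.0366] [-0.001  0.     0.004] now(case) [-0.0423  0.      0.1777]
```

To row units: -0.048 m / 0.75 = -0.064, 0.045 m / 0.75 = 0.06.

Request:
advance:
  motion: {"sx": [0,0,0,0,0,0,0,0,0],"sy": [0.0053,0.0107,0.0167,0.0233,0.03,0.0373,0.0447,0.052,0.06],"sz": [-0.008,-0.016,-0.024,-0.0315,-0.0387,-0.0455,-0.052,-0.0581,-0.064],"wx": [0,0,0,0,0,0,0,0,0],"wy": [0,0,0,0,0,0,0,0,0],"wz": [0,0,0,0,0,0,0,0,0]}

```text
t: 13.78
eef_pos: [0.5469, -0.2485, 0.2266]
ee_rot: [-2.391, -2.035, 0.002]
ft_force: [-13.0, -1.1, 12.2]
opening: 0.0091
grip_force: 30.0
```

Request:
advance:
  motion: {"sx": [0,0,0,0,0,0,0],"sy": [0.0083,0.0167,0.0253,0.034,0.0427,0.052,0.062],"sz": [-0.0052,-0.01,-0.0147,-0.0187,-0.0225,-0.0256,-0.0285],"wx": [0,0,0,0,0,0,0],"wy": [0,0,0,0,0,0,0],"wz": [0,0,0,0,0,0,0]}

```text
t: 14.65
eef_pos: [0.5937, -0.2568, 0.2479]
ee_rot: [2.392, 2.035, -0.002]
ft_force: [-5.7, -8.8, 3.0]
opening: 0.0091
grip_force: 30.1
```

Request:
advance:
  motion: {"sx": [0,0,0,0],"sy": [0,0,0,0],"sz": [0,0,0,0],"wx": [0,0,0,0],"wy": [0,0,0,0],"wz": [0,0,0,0]}

```text
t: 15.15
eef_pos: [0.5936, -0.2567, 0.2478]
ee_rot: [2.392, 2.035, -0.002]
ft_force: [-4.7, -7.6, 3.5]
opening: 0.0093
grip_force: 30.1
```

```bash
python3 - <<'E'
from rel import *
o=bot.get_obs(); print(o["ft_force"].round(1)); rel([.049,0,.25])
p=((o["eef_pos"]-C)@RC)-[.09,0,.095+.006]; print("lid",np.arctan2(p[2],-p[0])-np.arctan2(.052,.145), np.hypot(p[0],p[2]),np.hypot(.145,.052))
S=bot.get_image("scene"); cv2.imwrite("pics/s4.png",S["pixels"][...,::-1])
E
```

```text
[-4.7 -7.6  3.5]
rel [ 0.0013  0.     -0.0022] [0.    0.002 0.002] now(case) [ 0.049  -0.0013  0.2478]
lid 0.953880029144393 0.1524101214212292 0.154042202009709
```

View pics/s4.png

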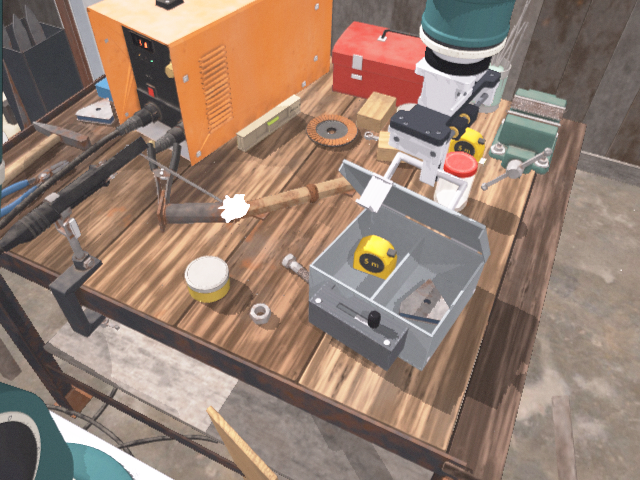

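The lid is held open at about 0.95 rad by its handle, at (430,165). The knob is fully right at (374,319), and the nut, bolt and tin are where they were. I'm handing in.

```bash
python3 -c "
from plant import bot
print(bot.sign_off())"
```

```text
the job is handed in; nothing more can be done
None
```

The tug showed the lid was caught, so I slid the bolt fully right, raised the lid by its handle to about 55° (0.95 rad measured) and handed in at about 15 s still holding it, with the nut, loose bolt and tin not visibly moved; the hand-in returned no verdict.

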